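Mesh the fork yoke onto the splined drive shaft

TASK

Fit the steel fork yoke onto the upright splined shaft of the grey drive unit: rock it round under light pressure until the teeth mesh, push it fully home on the shaft's shoulder, and turn it (the shaft turns with it) so that the line from ear to ear lies parallel to the long sides of the housing. Never force it: keep the push of the yoke on the drive unit below 30 N. Leave the other things on the table where they are.

Things in the scene. Friction and masses are not known exactly. Their poses are not given: they have to be found in the camera images.
- drive: Grey cast drive unit fixed to the table, foot 88 (x) by 128 (y) by 10 mm, block above it to 44 mm high, round boss to 52 mm. Origin at the centre of its underside; its y axis runs along its long sides. A steel splined shaft stands upright in its middle.
- seat (a point): Centre of the top face of the steel shoulder at the shaft's foot (disc 43 mm across, 70 mm above the table at rest), on the shaft's axis; turned as the housing. Shaft and shoulder are sprung: pushed down they sink together, this point too, by up to 10 mm; the spring starts to give at 6 N and takes 14 N at 10 mm, then comes a hard stop.
- shaft_tip (a point): Tip of the shaft, 34 mm above seat, turned as the housing. Shaft from the shoulder up: 26 mm of six straight teeth 6 mm wide, one every 60 degrees (32 mm over teeth, core 22 mm), then a smooth nose 8 mm high, 21 mm across at its foot, 12 mm at the tip. The shaft's turn about its axis at the start is arbitrary and not measured; a brake lets it turn only against 0.2 N m.
- yoke_mid (a point): Point on the axis of the loose dark steel fork yoke (0.3 kg, 83 mm high, 47 mm across), half-way up its two fork ears, 62 mm above its bottom face; z up, y from ear to ear. The ears are flat outside, 46 mm over both (y), 26 mm wide (x), and rise from 45 to 83 mm: grip across them here. Fully home, this point is 62 mm above seat.
- yoke_foot (a point): Centre of the yoke's bottom face: mouth of its bore, 36 mm deep, six inner teeth 6 mm wide from 2 mm above the face (25 mm between opposite teeth, 35 mm at roots); gaps at 0, 60, 120.. degrees from its x axis. Clearance about 1.5 mm all round, turning play 5 degrees either way. Unmeshed it drops over the nose and sits on the tooth ends, this face 24 mm above the shoulder; home, it lies on it.
- oil_bottle: Bystander: small oil bottle with spout, 45 mm across, 138 mm high; origin at its underside.
- eraser: Bystander: small eraser 23x55x15 mm; origin at its underside.
- weight_1: Bystander: brass check weight, 29 mm across, 46 mm high; origin at its underside.
Things that resemble listed ones, but are neither listed nor needed, are in the scene too. Of the things like the part that bears yoke_mid, leave any that is pink; of the rest the larger one is meant.

How it is judged:
By the outcome, as a careful person would: the job done as asked, in the order asked, and still so for the second after the job is handed in, with the robot touching nothing.
It also fails if it takes over 64 s, if anything falls off the work surface, if the arm or the gripper's body presses on something with over 40 N, if the wrist force passes 120 N, or if a joint passes its speed limit or range.

ROBOT

A 6-joint arm with a two-finger parallel gripper is mounted at the origin on the work surface; the furniture and walls round the work are solid. World frame = base frame: x ahead of the robot, y to its left, z up, the work surface at z = 0. Lengths are in m, angles in rad, forces in N, time in s.
With the tool pointing down it reaches from about 0.35 to 0.975 m from the base axis. Payload 4.9 kg.
Tool frame: the origin (TCP) lies midway between the tips of the shut fingers; the grasp point (between the pads) lies manip.grip_depth behind it (manip.grip_depth is the distance from the TCP to the grasp point, in m); z points along the fingers, x is the direction in which the jaws open and shut, and the axes are right-handed (so a half turn about z gives the same grasp; the last joint's range is limited). The gripper opens to 85 mm and grips with 20 to 120 N. Pads are 22 mm wide; open, the fingers measure 114 mm over their backs; the gripper's body (76 mm by 85 mm) begins 54 mm behind the grasp point. The pads swing forward as they close: fully open they stand 13 mm farther back than shut.
Start: joints at [-1.409, 0.053, 1.613, -0, 1.476, -0.119], TCP at [0.173, -0.601, 0.231] pointing down, gripper open.
Joint ranges: [-3.01, 3.01], [-1.01, 2.22], [0.06, 2.58], [-1.02, 4.17], [0.09, 2.62], [-3.14, 3.14]. Speed limits (rad/s): [2.57, 2.57, 3.14, 3.14, 3.14, 3.14].

INTERFACE

Orientations are given as a unit quaternion [w, x, y, z].
In Python, from plant import state, grab_frame, ticket, manip gives the robot as it stands.
- The arm moves only by the tool carry_out, never from a script. Its argument "moves" is a list that holds one entry, the list of rows, each a list of 7 numbers: the turn, a rotation vector about the tool's x, y, z each as a share of 5 degrees, from -1 to 1, then the shift along the tool's x, y, z each as a share of 0.04 m, from -1 to 1, then the gripper command: -1 is shut, 1 is fully open, values between are in proportion. A call has 1 to 8 rows; each row shifts and turns the commanded pose from where the row before left it, along the tool's axes as they then stand; what a row does not reach is not made up. A row lasts 1/12 s, in which the tool goes at most 41.7 mm and 7.16 degrees, less where a joint would pass 70% of its speed; a pose out of reach is approached as far as the arm can. A call with a number of a shift or a turn outside -1 to 1 is refused whole. A call with a gripper value outside its range is refused whole. The fingers move at their own pace and stop on an object; the grip force is fixed at half the most. Time passes only in rows, so rows that do not move let the fingers close. It gives the time, the measured TCP pose, the force and the opening at its end, in the units of the state.
- state(): the state, without advancing time (a new reading comes with each control period).
- grab_frame(name): name is "scene" or "top"; returns a dict with "frame" (420x560x3 uint8, red, green, blue), "z_map" (420x560 float32, m along the optical axis (not along the pixel's ray), 0 where there is no reading), "K" (3x3 intrinsics, pixels), "world_from_camera" (4x4, takes a point from camera to world coordinates). Camera axes: x right, y down, z forward; pixel columns grow to the right and rows downward; lengths in m; the calibration is good to about 2 mm. A picture is of the moment at which its call begins.
- ticket.job_done(): hands the job in, once; it reports no verdict.
The state is a dict: "time": time; "joint_pos": joint angles; "joint_vel": joint speeds; "joint_efforts": joint torques, N m; "tool_pos": TCP position; "tool_rot": TCP orientation; "contact_force": force on the tool from outside, world axes, zero at the start; "ft_torque": the same for the moment, N m; "gripper_width": opening from 0.0 (shut) to 1.0 (fully open).
Only numpy, scipy, OpenCV 4.12 (cv2) and the standard library are available. Lean on these libraries where they do the work, as an engineer would, in place of code of your own. Each camera call takes 0.05 s, during which the arm holds its last target.

## Working session

There is one attempt and no reset: what is moved stays moved. The work goes in short steps, Python scripts to look and compute and a tool call to move; the robot and the scene stay as the last step left them, time stands still between calls to the robot, and variables do not carry over. Pictures are saved under pics/ and viewed, and the job is handed in when it is done.

Besides the shell and the picture viewer there is one more tool, called after "Call:" as name([rows], argument=value, ...), one row to a line, values as JSON. carry_out: Moves the arm, as the interface text tells. Shift numbers are shares of 0.04 m and turn numbers shares of 5 degrees, none past 1 either way. Its arguments: {"type":"object","properties":{"moves":{"type":"array"}},"required":["moves"]}

```bash
ls; mkdir -p pics; cat > h.py <<'E'
import numpy as np, cv2
from plant import state, grab_frame, ticket, manip
def save(n,im): cv2.imwrite('pics/'+n,cv2.cvtColor(im,cv2.COLOR_RGB2BGR))
def load(n):
    d=np.load(n); return d
def pts(d):
    z=d['z_map'];K=d['K'];T=d['world_from_camera']
    v,u=np.mgrid[:z.shape[0],:z.shape[1]]
    P=np.stack([(u-K[0,2])*z/K[0,0],(v-K[1,2])*z/K[1,1],z],-1)
    return P@T[:3,:3].T+T[:3,3]
E
python3 - <<'E'
from h import *
for n in('scene','top'):
    d=grab_frame(n); np.savez(n+'0.npz',**d); save(n+'0.png',d['frame']); print(n,d['K'],d['world_from_camera'])
print(state(), manip.grip_depth)
E
```

```text
pics
scene [[419.18058738   0.         275.06883216]
 [  0.         419.18058738 213.51504323]
 [  0.           0.           1.        ]] [[-0.91164589 -0.31874474  0.25942929  0.27832726]
 [-0.41097479  0.70892683 -0.57316881  0.59973094]
 [-0.00122184 -0.62914589 -0.77728628  0.84631012]
 [ 0.          0.          0.          1.        ]]
top [[489.59649781   0.         284.98609369]
 [  0.         489.59649781 213.9614269 ]
 [  0.           0.           1.        ]] [[ 0.0220006  -0.9967783   0.07712968  0.44025007]
 [-0.99974279 -0.0223597  -0.00379523  0.01105378]
 [ 0.0055076  -0.07702634 -0.99701385  1.41668663]
 [ 0.          0.          0.          1.        ]]
{'time': 0.1, 'joint_pos': array([-1.40904849e+00,  5.32891674e-02,  1.61417723e+00,  3.12700801e-05,
        1.47601348e+00, -1.18974624e-01]), 'joint_vel': array([-0.00044007, -0.00146592, -0.00219895,  0.00125615,  0.00055386,
       -0.00048067]), 'joint_efforts': array([-6.95836352e-04, -3.94904959e+01, -3.71366322e+01, -1.58346743e-04,
        3.96289834e-03, -8.54556447e-06]), 'tool_pos': array([ 0.173087  , -0.59995628,  0.23017473]), 'tool_rot': array([-6.64052523e-04,  7.99076308e-01, -6.01228877e-01, -6.70585158e-04]), 'contact_force': array([0.7497262 , 1.12687589, 0.04923312]), 'ft_torque': array([-0.0523825 ,  0.04749243, -0.01750516]), 'gripper_width': 0.9996208428512549} 0.0187
```

View pics/scene0.png

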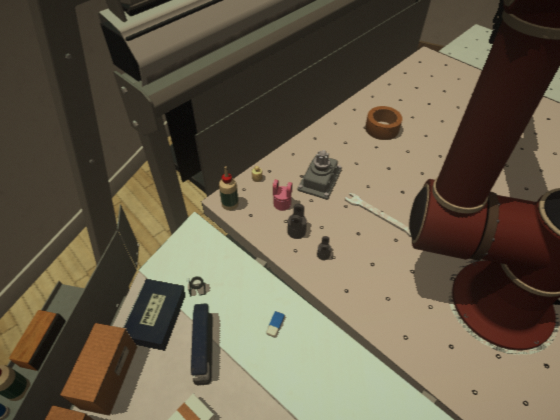

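View pics/top0.png

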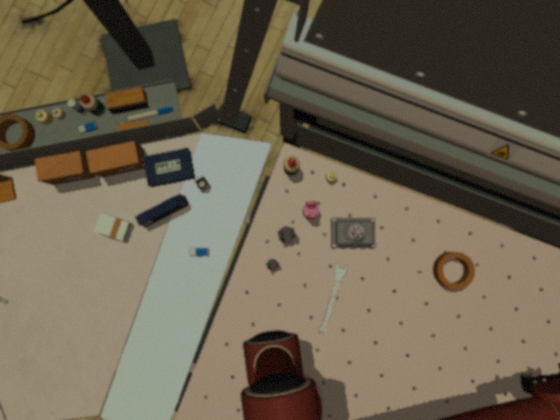

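The scene and top views show three yoke-like things:
- pink: scene (283,195), top (312,210)
- larger dark: scene (297,222), top (287,235)
- smaller dark: scene (324,248), top (272,265)

The larger dark one fits, since pink is excluded. I'll confirm it in a crop along with sizes from depth.

```bash
python3 - <<'E'
from h import *
s=load('scene0.npz');t=load('top0.npz')
a=cv2.resize(s['frame'][130:270,250:370],None,fx=4,fy=4,interpolation=cv2.INTER_CUBIC)
b=cv2.resize(t['frame'][180:280,255:385],None,fx=3,fy=3,interpolation=cv2.INTER_CUBIC)
a=cv2.convertScaleAbs(a,alpha=1.7,beta=15)[:560]; b=cv2.convertScaleAbs(b,alpha=1.7,beta=15)
save('a.png',a);save('b.png',b)
for n,d,c in(('scene',s,[(283,195),(297,222),(324,248),(320,172)]),('top',t,[(312,210),(287,235),(272,265),(353,233)])):
    P=pts(d)
    for u,v in c:
        Q=P[v-22:v+23,u-22:u+23].reshape(-1,3)
        q=Q[Q[:,2]>0.012]; c0=P[v,u]
        q=q[np.linalg.norm(q[:,:2]-c0[:2],axis=1)<0.045]
        print(n,(u,v),c0.round(3),q.min(0).round(3),q.max(0).round(3))
E
```

```text
scene (283, 195) [ 0.553 -0.056  0.044] [ 0.533 -0.084  0.012] [ 0.581 -0.036  0.085]
scene (297, 222) [0.481 0.028 0.067] [ 0.464 -0.017  0.013] [0.511 0.032 0.086]
scene (324, 248) [0.401 0.057 0.047] [0.387 0.026 0.013] [0.418 0.062 0.059]
scene (320, 172) [ 0.493 -0.165  0.05 ] [ 0.458 -0.207  0.012] [ 0.532 -0.123  0.107]
top (312, 210) [ 0.559 -0.07   0.047] [ 0.537 -0.087  0.014] [ 0.584 -0.042  0.088]
top (287, 235) [ 0.487 -0.001  0.052] [ 0.468 -0.02   0.013] [0.513 0.027 0.089]
top (272, 265) [0.403 0.039 0.033] [0.376 0.025 0.013] [0.419 0.056 0.061]
top (353, 233) [ 0.495 -0.179  0.093] [ 0.458 -0.223  0.012] [ 0.539 -0.135  0.11 ]
```

View pics/a.png

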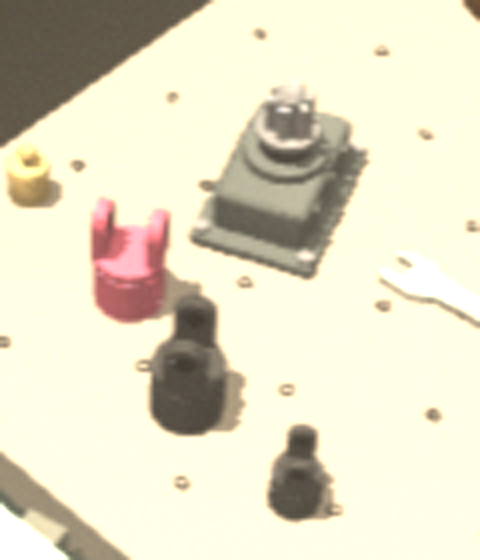

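View pics/b.png

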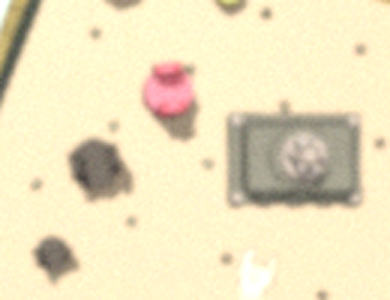

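Crop confirmed: the dark yoke at top (287,235) is about 85 mm tall and 47 mm across. The other dark one is only about 60 mm tall, and the pink one is excluded. Next I'll measure the yoke's axis and ear direction, the housing's direction and the shaft's axis.

```bash
python3 - <<'E'
from h import *
for n in('scene','top'):
    d=load(n+'0.npz');P=pts(d).reshape(-1,3)
    tb=P[(abs(P[:,0]-.48)<.15)&(abs(P[:,1]+.05)<.15)]
    print(n,'table z',np.median(tb[:,2]))
    Y=P[np.linalg.norm(P[:,:2]-[.488,.004],axis=1)<.035]
    print('table local',np.median(Y[Y[:,2]<.01][:,2]) if (Y[:,2]<.01).any() else None)
    body=Y[(Y[:,2]>.012)]
    c,r=cv2.minEnclosingCircle(body[:,:2].astype(np.float32)); print('enc',np.round(c,4),r, len(body))
    bb=Y[(Y[:,2]>.012)&(Y[:,2]<.044)]; A=np.c_[2*bb[:,:2],np.ones(len(bb))]; s=np.linalg.lstsq(A,(bb[:,:2]**2).sum(1),rcond=None)[0]
    print('circfit low',s[:2].round(4),np.sqrt(s[2]+s[0]**2+s[1]**2),len(bb))
    e=Y[Y[:,2]>.056]; print('ears',len(e)); print(e[np.argsort(np.arctan2(*(e[:,:2]-c).T[::-1]))].round(4)[::max(1,len(e)//40)])
    D=P[(abs(P[:,0]-.495)<.09)&(abs(P[:,1]+.18)<.09)&(P[:,2]>.006)&(P[:,2]<.12)]
    for lo,hi in((.006,.12),(.035,.05)):
        q=D[(D[:,2]>lo)&(D[:,2]<hi)];print('drive',lo,cv2.minAreaRect(q[:,:2].astype(np.float32)*1000))
    q=D[(D[:,2]>.062)&(D[:,2]<.08)];print('shoulder',len(q),[np.round(x,4) for x in cv2.minEnclosingCircle(q[:,:2].astype(np.float32))],np.median(q[:,2]))
    q=D[(D[:,2]>.085)];print('shaft',len(q),[np.round(x,4) for x in cv2.minEnclosingCircle(q[:,:2].astype(np.float32))],q.mean(0).round(4),q[:,2].max())
E
```

```text
scene table z 0.0008676826797855974
table local 0.0007025632169839202
enc [0.487  0.0066] 0.02651742473244667 476
circfit low [0.4877 0.0073] 0.021790752564548314 160
ears 200
[[ 0.4802 -0.0078  0.0765]
 [ 0.4806 -0.0096  0.0706]
 [ 0.4804 -0.0146  0.0765]
 [ 0.483  -0.0092  0.0699]
 [ 0.4833 -0.0154  0.0779]
 [ 0.4852 -0.0078  0.074 ]
 [ 0.4861 -0.0099  0.075 ]
 [ 0.4873 -0.0065  0.0745]
 [ 0.4881 -0.0078  0.0801]
 [ 0.4895 -0.0071  0.0614]
 [ 0.4908 -0.0088  0.0739]
 [ 0.4942 -0.0161  0.083 ]
 [ 0.4925 -0.0064  0.0758]
 [ 0.494  -0.0059  0.0566]
 [ 0.4962 -0.0083  0.083 ]
 [ 0.5001 -0.0117  0.0812]
 [ 0.4966 -0.0053  0.0598]
 [ 0.5018 -0.0102  0.0746]
 [ 0.5    -0.0061  0.0724]
 [ 0.5019 -0.0058  0.0565]
 [ 0.4956  0.0232  0.0773]
 [ 0.4944  0.0311  0.0642]
 [ 0.4932  0.0289  0.0775]
 [ 0.4916  0.0271  0.0801]
 [ 0.4902  0.0301  0.0768]
 [ 0.4884  0.0289  0.0838]
 [ 0.4871  0.0261  0.0849]
 [ 0.4859  0.0291  0.0854]
 [ 0.4853  0.0298  0.0789]
 [ 0.4836  0.0283  0.0818]
 [ 0.4833  0.0264  0.0568]
 [ 0.4815  0.0263  0.0731]
 [ 0.4805  0.0274  0.0595]
 [ 0.4792  0.0263  0.0781]
 [ 0.4
[... 2405 characters left out ...]
.0182  0.0856]
 [ 0.4803  0.0209  0.0787]
 [ 0.4831  0.0155  0.0801]
 [ 0.4802  0.0182  0.0833]
 [ 0.4775  0.0208  0.0802]
 [ 0.4804  0.0155  0.0787]
 [ 0.4777  0.0181  0.0758]
 [ 0.4751  0.0209  0.0695]
 [ 0.4751  0.0181  0.0708]
 [ 0.4777  0.0154  0.0779]
 [ 0.4754  0.0154  0.0611]]
drive 0.006 ((495.25848388671875, -180.08612060546875), (179.93658447265625, 178.66835021972656), 89.91829681396484)
drive 0.035 ((500.3802490234375, -189.5614776611328), (67.79959106445312, 102.89155578613281), 1.3068360090255737)
shoulder 99 [array([ 0.5013, -0.189 ]), np.float64(0.0215)] 0.07093041737313621
shaft 91 [array([ 0.5007, -0.1885]), np.float64(0.0158)] [ 0.5004 -0.1877  0.0993] 0.11025860122373432
```

```bash
python3 - <<'E'
from h import *
for n,o in(('scene',np.array([.4875,.007])),('top',np.array([.4910,.0031]))):
    d=load(n+'0.npz');P=pts(d).reshape(-1,3)
    Y=P[np.linalg.norm(P[:,:2]-o,axis=1)<.03]
    e=Y[Y[:,2]>.070]
    a=e[e[:,1]<o[1]-.0];b=e[e[:,1]>o[1]]
    for q in(a,b,e): print(n,len(q),cv2.minAreaRect(q[:,:2].astype(np.float32)*1000))
    dv=b.mean(0)-a.mean(0);print('ear line',np.degrees(np.arctan2(dv[1],dv[0])),'mid',(a.mean(0)+b.mean(0))/2)
# housing edges in both images
def ray(d,uv,z):
    K=d['K'];T=d['world_from_camera'];uv=np.asarray(uv,float)
    r=np.c_[(uv[:,0]-K[0,2])/K[0,0],(uv[:,1]-K[1,2])/K[1,1],np.ones(len(uv))]@T[:3,:3].T
    return T[:3,3]+r*((z-T[2,3])/r[:,2])[:,None]
for n,(u0,u1,v0,v1) in(('top',(322,385,210,256)),('scene',(292,348,145,202))):
    d=load(n+'0.npz');im=cv2.GaussianBlur(d['frame'],(3,3),0).astype(int)
    P=pts(d);m=np.zeros(P.shape[:2],np.uint8)
    m[v0:v1,u0:u1]=((P[v0:v1,u0:u1,2]>.036)&(P[v0:v1,u0:u1,2]<.05))*1
    c=max(cv2.findContours(m,0,1)[0],key=cv2.contourArea)[:,0]
    w=ray(d,c,.044);print(n,'block',cv2.minAreaRect(w[:,:2].astype(np.float32)*1000))
    m[:]=0;m[v0:v1,u0:u1]=((P[v0:v1,u0:u1,2]>.006))*1
    c=max(cv2.findContours(m,0,1)[0],key=cv2.contourArea)[:,0]
    w=ray(d,c,.01);print(n,'foot',cv2.minAreaRect(w[:,:2].astype(np.float32)*1000))
    s=10;x=cv2.resize(d['frame'][v0-4:v1+4,u0-4:u1+4],None,fx=s,fy=s,interpolation=cv2.INTER_CUBIC)
    save('dr_%s.png'%n,cv2.convertScaleAbs(x,alpha=1.5,beta=10))
E
```

```text
scene 59 ((491.72320556640625, -10.946155548095703), (24.517444610595703, 11.126651763916016), 12.621859550476074)
scene 64 ((483.79376220703125, 23.77648162841797), (24.070728302001953, 11.430561065673828), 8.159690856933594)
scene 123 ((487.8625793457031, 6.789974212646484), (24.525114059448242, 47.413719177246094), 12.276063919067383)
ear line 102.23205981627656 mid [0.48723538 0.00803039 0.07827227]
top 35 ((494.893798828125, -14.478105545043945), (23.841249465942383, 9.641128540039062), 14.045732498168945)
top 33 ((487.5413818359375, 20.496400833129883), (25.24260902404785, 9.974167823791504), 15.289041519165039)
top 68 ((491.531982421875, 3.257253646850586), (25.24850845336914, 45.7639045715332), 13.113638877868652)
ear line 101.96646845017318 mid [0.49126683 0.0030844  0.08026848]
top block ((500.0950012207031, -189.00570678710938), (67.36895751953125, 101.72215270996094), 1.265632152557373)
top foot ((501.52691650390625, -189.898193359375), (92.02455139160156, 135.6024627685547), 1.2630795240402222)
scene block ((495.6514587402344, -180.9486846923828), (69.33863830566406, 108.80130004882812), 0.2258945256471634)
scene foot ((496.8708801269531, -206.71527099609375), (89.01616668701172, 176.6774444580078), 0.7134687900543213)
```

View pics/dr_top.png

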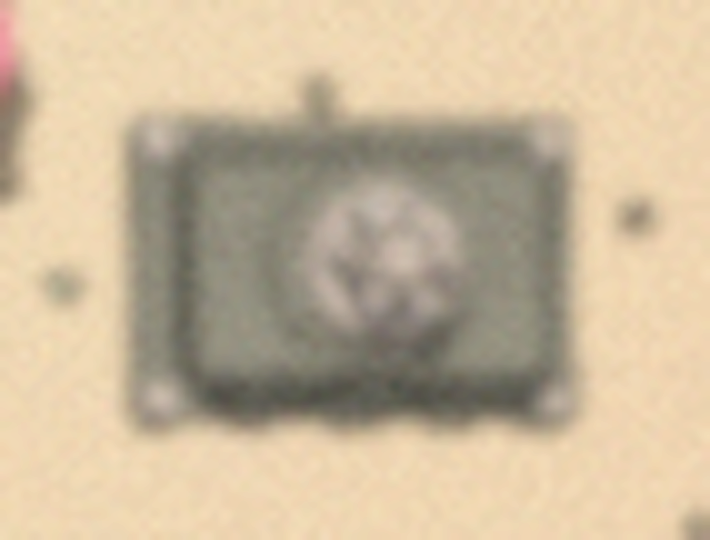

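View pics/dr_scene.png

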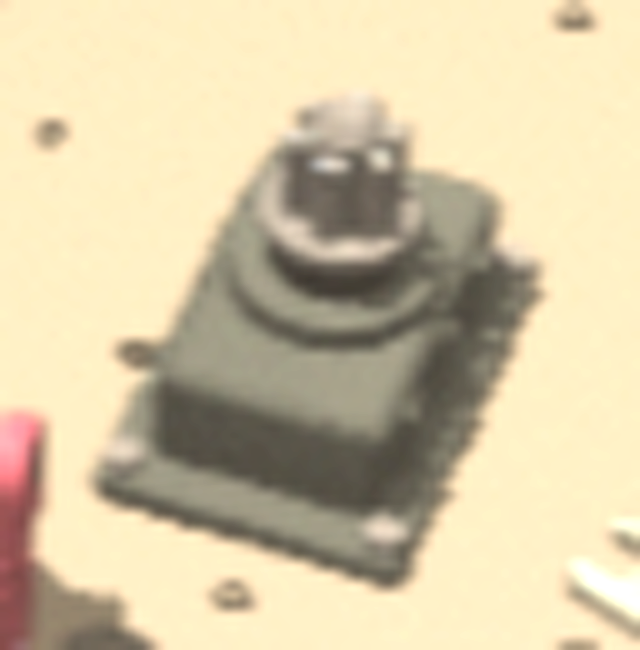

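The housing's long side points at about 91.3° in the world and the ear line at about 102.5°. The yoke is about (0.489, 0.005) and the shaft about (0.499, −0.187), taking the mean of the two views, which differ by about 5 mm. The offset from yoke to shaft agrees between views to within 1 mm. Moving over the yoke.

```bash
cat >> h.py <<'E'
from scipy.spatial.transform import Rotation as Ro
def R():
    q=state()['tool_rot']; return Ro.from_quat([q[1],q[2],q[3],q[0]]).as_matrix()
def yaw():
    m=R(); return np.degrees(np.arctan2(m[1,0],m[0,0]))%180
def to(p=None,yw=None):
    s=state();m=R()
    print('t',round(s['time'],2),'tcp',s['tool_pos'].round(4),'yaw',round(yaw(),2),'tilt',m[:,2].round(4),'F',s['contact_force'].round(1),'M',s['ft_torque'].round(2),'w',round(s['gripper_width'],3))
    if p is not None:
        d=m.T@(np.array(p)-s['tool_pos']);print('shift units total',(d/.04).round(2),'rows>=',np.linalg.norm(d)/.04)
    if yw is not None: print('tool z turn units',(-(yw-yaw())/5).round(2))
    g=Ro.from_matrix(m.T@np.array([[1,0,0],[0,1,0],[0,0,1]])).as_matrix()
    # level correction: rotvec in tool frame that brings z to world down
    a=np.cross([0,0,1],m.T@np.array([0,0,-1.]));print('level turn units',(np.degrees(a)/5).round(3))
E
python3 -c "
from h import *
to([.489,.0055,.23],102.5)"
```

```text
t 0.1 tcp [ 0.1731 -0.6     0.2302] yaw 106.08 tilt [-3.0e-04  1.9e-03 -1.0e+00] F [0.7 1.1 0. ] M [-0.05  0.05 -0.02] w 1.0
shift units total [-12.36 -11.78   0.03] rows>= 17.072975139967433
tool z turn units 0.72
level turn units [-0.003  0.021  0.   ]
```

Call:
carry_out([
  [[0,0,0.1,-0.7,-0.67,0,1],[0,0,0.1,-0.7,-0.67,0,1],[0,0,0.1,-0.7,-0.67,0,1],[0,0,0.1,-0.7,-0.67,0,1],[0,0,0.1,-0.7,-0.67,0,1],[0,0,0.1,-0.7,-0.67,0,1],[0,0,0.1,-0.7,-0.67,0,1],[0,0,0,-0.7,-0.67,0,1]],
])

```text
time: 0.77
tool_pos: [0.3257, -0.3285, 0.2308]
tool_rot: [-0.0, 0.78, -0.626, -0.0]
contact_force: [0.7, -0.1, 0.5]
gripper_width: 0.999
```

```bash
python3 -c "
from h import *
to([.489,.0055,.2],102.5)"
```

```text
t 0.77 tcp [ 0.3257 -0.3285  0.2308] yaw 102.54 tilt [-2.e-04  5.e-04 -1.e+00] F [ 0.7 -0.1  0.5] M [ 0.01 -0.03  0.04] w 0.999
shift units total [-7.26 -5.8   0.77] rows>= 9.326143481541214
tool z turn units 0.01
level turn units [ 0.001  0.006 -0.   ]
```

Call:
carry_out([
  [[0,0,0,-0.75,-0.6,0.05,1],[0,0,0,-0.75,-0.6,0.05,1],[0,0,0,-0.75,-0.6,0.05,1],[0,0,0,-0.75,-0.6,0.05,1],[0,0,0,-0.75,-0.6,0.05,1],[0,0,0,-0.75,-0.6,0.05,1],[0,0,0,-0.75,-0.6,0.05,1],[0,0,0,-0.75,-0.6,0.05,1]],
])

```text
time: 1.43
tool_pos: [0.4607, -0.0524, 0.2149]
tool_rot: [0.0, 0.78, -0.625, 0.0]
contact_force: [0.2, -0.8, 0.1]
gripper_width: 1.0
```

Call:
carry_out([
  [[0,0,0,-0.4,-0.4,0,1],[0,0,0,0,0,0,1],[0,0,0,0,0,0,1]],
])

```text
time: 1.68
tool_pos: [0.4725, -0.0343, 0.2147]
tool_rot: [0.0, 0.781, -0.624, -0.001]
contact_force: [0.4, -0.2, 0.7]
gripper_width: 1.001
```

```bash
python3 -c "
from h import *
to([.489,.0055,.2],102.5)
for n in('scene','top'):
    d=grab_frame(n); np.savez(n+'1.npz',**d); save(n+'1.png',d['frame'])"
```

```text
t 1.68 tcp [ 0.4725 -0.0343  0.2147] yaw 102.75 tilt [-1.4e-03 -1.0e-04 -1.0e+00] F [ 0.4 -0.2  0.7] M [-0.02 -0.01  0.03] w 1.001
shift units total [-0.88 -0.62  0.37] rows>= 1.137710102097228
tool z turn units 0.05
level turn units [ 0.016  0.003 -0.   ]
```

View pics/scene1.png

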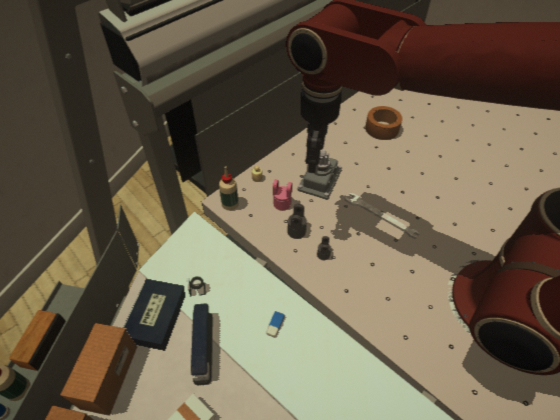

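Call:
carry_out([
  [[0,0,0.05,-0.44,-0.31,0.35,1],[0,0,0,-0.44,-0.31,0.6,1],[0,0,0,0,0,0.7,1],[0,0,0,0,0,0.5,1],[0,0,0,0,0,0,1],[0,0,0,0,0,0,1]],
])

```text
time: 2.28
tool_pos: [0.4881, 0.0035, 0.1283]
tool_rot: [0.001, 0.778, -0.628, -0.001]
contact_force: [-0.2, 0.4, 1.0]
gripper_width: 0.999
```

```bash
python3 -c "
from h import *
to([.489,.0055,.046],102.5)
for n in('scene','top'):
    d=grab_frame(n); np.savez(n+'2.npz',**d); save(n+'2.png',d['frame'])
    P=pts(d); print(n)
    q=P.reshape(-1,3);q=q[(np.linalg.norm(q[:,:2]-[.489,.005],axis=1)<.09)&(q[:,2]>.11)&(q[:,2]<.3)]
    for lo in np.arange(.11,.26,.02):
        k=q[(q[:,2]>lo)&(q[:,2]<lo+.02)]
        if len(k)>5: print(round(lo,2),len(k),k.min(0).round(3),k.max(0).round(3))
d=np.load('scene2.npz');x=cv2.resize(d['frame'][100:260,230:370],None,fx=4,fy=4,interpolation=2)[:600];save('c2.png',cv2.convertScaleAbs(x,alpha=2,beta=15))
"
```

```text
t 2.28 tcp [0.4881 0.0035 0.1283] yaw 102.23 tilt [-2.8e-03  2.0e-04 -1.0e+00] F [-0.2  0.4  1. ] M [ 0.02  0.05 -0.05] w 0.999
shift units total [-0.04 -0.04  2.06] rows>= 2.058858646997435
tool z turn units -0.05
level turn units [ 0.031  0.01  -0.   ]
scene
0.13 9 [ 0.466 -0.041  0.14 ] [0.485 0.057 0.15 ]
0.15 51 [ 0.466 -0.039  0.15 ] [0.486 0.062 0.17 ]
0.19 118 [0.459 0.027 0.19 ] [0.485 0.08  0.21 ]
0.21 160 [0.46  0.012 0.21 ] [0.5   0.077 0.23 ]
0.23 264 [0.46 0.01 0.23] [0.503 0.076 0.25 ]
0.25 174 [ 0.449 -0.003  0.251] [0.52  0.044 0.27 ]
top
```

View pics/c2.png

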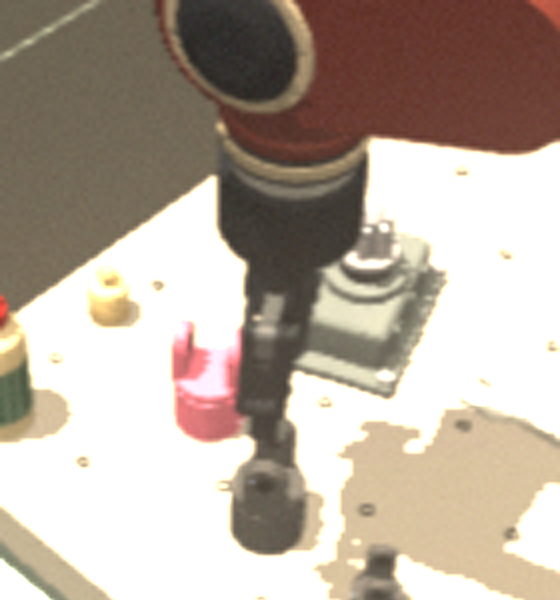

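Call:
carry_out([
  [[0.03,0.01,-0.05,-0.03,-0.03,0.7,1],[0,0,0,0,0,0.7,1],[0,0,0,0,0,0.4,1],[0,0,0,0,0,0.2,1],[0,0,0,0,0,0,1],[0,0,0,0,0,0,1]],
])

```text
time: 2.88
tool_pos: [0.4915, 0.0055, 0.0509]
tool_rot: [-0.001, 0.78, -0.625, 0.002]
contact_force: [0.8, -0.0, 0.2]
gripper_width: 0.995
```

```bash
python3 -c "
from h import *
to([.489,.0055,.046],102.5)
for n in('scene',):
    d=grab_frame(n); np.savez(n+'3.npz',**d)
d=np.load('scene3.npz');x=cv2.resize(d['frame'][130:280,230:370],None,fx=4,fy=4,interpolation=2)[:600];save('c3.png',cv2.convertScaleAbs(x,alpha=2.5,beta=25))
"
```

```text
t 2.88 tcp [0.4915 0.0055 0.0509] yaw 102.56 tilt [ 5.1e-03 -6.0e-04 -1.0e+00] F [ 0.8 -0.   0.2] M [-0.03 -0.06  0.05] w 0.995
shift units total [-0.01  0.06  0.12] rows>= 0.1374734779966422
tool z turn units 0.01
level turn units [-0.055 -0.019  0.   ]
```

View pics/c3.png

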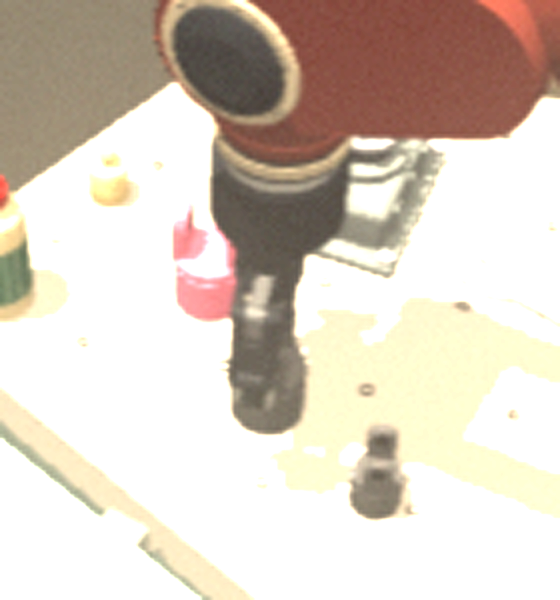

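Call:
carry_out([
  [[0,0,0,0,0.06,0.14,1],[0,0,0,0,0,0,1]],
])

```text
time: 3.1
tool_pos: [0.4883, 0.0052, 0.0443]
tool_rot: [-0.001, 0.78, -0.625, 0.002]
contact_force: [-0.6, 0.6, -0.2]
gripper_width: 0.998
```

```bash
python3 -c "
from h import *
to([.489,.0055,.046],102.5)"
```

```text
t 3.1 tcp [0.4883 0.0052 0.0443] yaw 102.59 tilt [ 4.e-03 -6.e-04 -1.e+00] F [-0.6  0.6 -0.2] M [ 0.01 -0.02 -0.04] w 0.998
shift units total [-0.   -0.02 -0.04] rows>= 0.045803350907797635
tool z turn units 0.02
level turn units [-0.043 -0.016  0.   ]
```

Call:
carry_out([
  [[0,0,0,0,0,0,-1],[0,0,0,0,0,0,-1],[0,0,0,0,0,0,-1],[0,0,0,0,0,0,-1],[0,0,0,0,0,0,-1],[0,0,0,0,0,0,-1],[0,0,0,0,0,0,-1],[0,0,0,0,0,0,-1]],
])

```text
time: 3.77
tool_pos: [0.4883, 0.0052, 0.0442]
tool_rot: [-0.001, 0.78, -0.625, 0.001]
contact_force: [-1.3, 0.3, 4.6]
gripper_width: 0.53
```

```bash
python3 -c "
from h import *
to([.489,.0055,.046],102.5)"
```

```text
t 3.77 tcp [0.4883 0.0052 0.0442] yaw 102.59 tilt [ 3.4e-03 -4.0e-04 -1.0e+00] F [-1.3  0.3  4.6] M [0.02 0.24 0.03] w 0.53
shift units total [-0.   -0.02 -0.04] rows>= 0.0482197600085724
tool z turn units 0.02
level turn units [-0.037 -0.013  0.   ]
```

Call:
carry_out([
  [[0,0,0,0,0,-0.2,-1],[0,0,0,0,0,-0.6,-1],[0,0,0,0,0,-0.8,-1],[0,0,0,0,0,-0.8,-1],[-0.04,-0.02,0,0,0,-0.8,-1],[0,0,0,0,0,-0.5,-1],[0,0,0,0,0,0,-1],[0,0,0,0,0,0,-1]],
])

```text
time: 4.43
tool_pos: [0.4877, 0.0054, 0.1918]
tool_rot: [-0.0, 0.78, -0.625, -0.0]
contact_force: [0.4, -0.9, -4.3]
gripper_width: 0.529
```

```bash
python3 - <<'E'
from h import *
to([.499,-.187,.19],91.3)
d=grab_frame('scene'); np.savez('scene4.npz',**d)
x=cv2.resize(d['frame'][60:240,220:380],None,fx=3.3,fy=3.3,interpolation=2)[:600];save('c4.png',cv2.convertScaleAbs(x,alpha=2.5,beta=25))
E
```

```text
t 4.43 tcp [0.4877 0.0054 0.1918] yaw 102.59 tilt [ 1.e-04  6.e-04 -1.e+00] F [ 0.4 -0.9 -4.3] M [0.   0.05 0.  ] w 0.529
shift units total [4.76 0.77 0.04] rows>= 4.819675046552916
tool z turn units 2.26
level turn units [-0.003  0.007  0.   ]
```

View pics/c4.png

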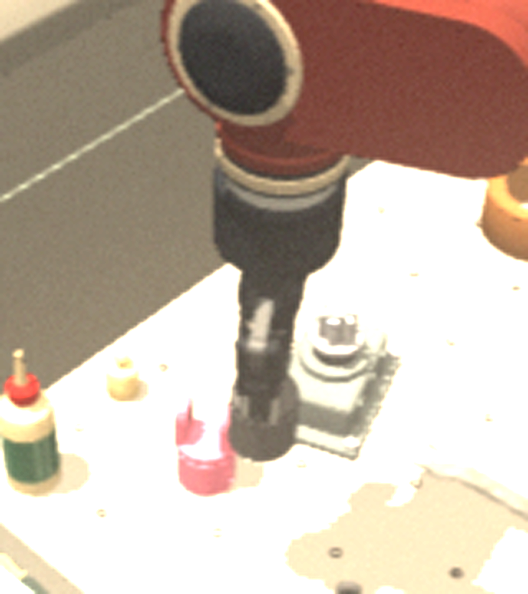

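Yoke lifted cleanly (opening about 45 mm). Measuring where its axis lies relative to the TCP, in the same view as the shaft.

```bash
cat >> h.py <<'E'
from scipy.optimize import least_squares
def cyl(P,o,zlo,zhi,r,rad=.04):
    q=P.reshape(-1,3);q=q[(np.linalg.norm(q[:,:2]-o,axis=1)<rad)&(q[:,2]>zlo)&(q[:,2]<zhi)]
    f=lambda c:np.linalg.norm(q[:,:2]-c,axis=1)-r
    s=least_squares(f,o,loss='soft_l1',f_scale=.001);return s.x.round(4),len(q),np.median(abs(s.fun)).round(4),q[:,:2].min(0).round(4),q[:,:2].max(0).round(4)
E
python3 - <<'E'
from h import *
P=pts(load('scene0.npz'));print(cyl(P,np.array([.4875,.007]),.012,.04,.0235,.028))
P=pts(load('scene4.npz'));b=.1918-.0442
print(cyl(P,np.array([.4875,.007]),b+.006,b+.038,.0235,.03))
P=pts(load('scene4.npz'))
q=P.reshape(-1,3);q=q[np.linalg.norm(q[:,:2]-[.4875,.007],axis=1)<.035];print('lowest',np.sort(q[q[:,2]>.06][:,2])[:5])
for lo in np.arange(.14,.21,.005):
    k=q[(q[:,2]>lo)&(q[:,2]<lo+.005)];print(round(lo,3),len(k),k[:,:2].min(0).round(4),k[:,:2].max(0).round(4)) if len(k) else 0
for z in('scene0.npz','scene4.npz'):
    P=pts(load(z));print('shoulder side',cyl(P,np.array([.4965,-.185]),.058,.067,.0215,.026))
    print('boss',cyl(P,np.array([.4965,-.185]),.046,.051,.03,.04))
    q=P.reshape(-1,3);q=q[np.linalg.norm(q[:,:2]-[.497,-.185],axis=1)<.03];k=q[(q[:,2]>.066)&(q[:,2]<.075)];print(cv2.minEnclosingCircle(k[:,:2].astype(np.float32)))
    k=q[q[:,2]>.1];print('tip',len(k),k.mean(0).round(4),k[:,2].max())
E
```

```text
(array([0.4882, 0.0053]), 127, np.float64(0.0006), array([0.4643, 0.0017]), array([0.5065, 0.0305]))
(array([0.4877, 0.0058]), 213, np.float64(0.0006), array([0.4639, 0.0008]), array([0.5098, 0.0315]))
lowest [0.14698068 0.14709807 0.14736624 0.14808126 0.14856333]
0.145 12 [0.467 0.017] [0.5069 0.0284]
0.15 28 [0.4643 0.0065] [0.5074 0.0304]
0.155 32 [0.4643 0.0072] [0.5081 0.0302]
0.16 35 [0.4645 0.0008] [0.5098 0.0303]
0.165 33 [0.4644 0.0089] [0.5097 0.0314]
0.17 34 [0.4639 0.0023] [0.504  0.0315]
0.175 34 [0.4641 0.0046] [0.5039 0.0295]
0.18 33 [0.4642 0.0064] [0.5056 0.0292]
0.185 21 [0.4642 0.0071] [0.5048 0.0293]
0.19 73 [ 0.464 -0.012] [0.5105 0.033 ]
0.195 14 [ 0.4707 -0.0114] [0.4941 0.0363]
0.2 14 [ 0.4699 -0.0205] [0.4946 0.0395]
0.205 11 [ 0.4691 -0.0089] [0.4937 0.0379]
shoulder side (array([ 0.4986, -0.189 ]), 24, np.float64(0.0009), array([ 0.4772, -0.1869]), array([ 0.5101, -0.1648]))
boss (array([ 0.4988, -0.1885]), 63, np.float64(0.0015), array([ 0.4689, -0.2187]), array([ 0.5243, -0.1469]))
((0.49675455689430237, -0.18507984280586243), 0.021798938512802124)
tip 27 [ 0.4965 -0.1836  0.1032] 0.10698532391185855
shoulder side (array([ 0.4989, -0.1887]), 18, np.float64(0.0007), array([ 0.4771, -0.1863]), array([ 0.5165, -0.1656]))
boss (array([ 0.4978, -0.1881]), 67, np.float64(0.002), array([ 0.4676, -0.2055]), array([ 0.5272, -0.1464]))
((0.49684375524520874, -0.18427066504955292), 0.0218537375330925)
tip 29 [ 0.497  -0.1836  0.1027] 0.10529340121674202
```

```bash
python3 - <<'E'
from h import *
def proj(d,p):
    T=np.linalg.inv(d['world_from_camera']);q=p@T[:3,:3].T+T[:3,3];return q[:,0]/q[:,2]*d['K'][0,0]+d['K'][0,2],q[:,1]/q[:,2]*d['K'][1,1]+d['K'][1,2]
th=np.radians(np.arange(0,360,10))
for n,c in(('top0',(.5013,-.189)),('scene0',(.4968,-.185)),('scene4',(.4968,-.185))):
    d=load(n+'.npz');g=cv2.cvtColor(d['frame'],cv2.COLOR_RGB2GRAY).astype(np.float32)
    for r in(.012,.0135,.015):
        for dx,dy in((0,0),):
            p=np.c_[c[0]+dx+r*np.cos(th),c[1]+dy+r*np.sin(th),np.full(len(th),.096)]
            u,v=proj(d,p);val=cv2.remap(g,u.astype(np.float32)[None],v.astype(np.float32)[None],cv2.INTER_CUBIC)[0]
            F=(val*np.exp(-6j*th)).mean();F2=[abs((val*np.exp(-1j*k*th)).mean()).round(1) for k in range(1,10)]
            print(n,r,'phase deg',np.round(np.degrees(np.angle(F))/6,1),F2); print(val.round().astype(int))
    # crop with axis and reference angles, z-map heights
    P=pts(d);u,v=proj(d,np.array([[c[0],c[1],.09]]));u=int(u[0]);v=int(v[0])
    print((P[v-8:v+9,u-8:u+9,2]*1000).round().astype(int))
d=load('top0.npz');x=cv2.resize(d['frame'][223:243,343:369],None,fx=22,fy=22,interpolation=cv2.INTER_CUBIC);save('sh.png',cv2.convertScaleAbs(x,alpha=1.8,beta=-20))
d=load('scene0.npz');x=cv2.resize(d['frame'][146:174,308:336],None,fx=20,fy=20,interpolation=cv2.INTER_CUBIC);save('sh2.png',cv2.convertScaleAbs(x,alpha=1.6,beta=0))
E
```

```text
top0 0.012 phase deg -29.3 [np.float64(6.5), np.float64(1.0), np.float64(1.6), np.float64(1.2), np.float64(2.7), np.float64(2.0), np.float64(1.2), np.float64(0.4), np.float64(0.1)]
[115 117 118 112 102  95  96 101 102 101  93  85  80  78  88  97 100  95
  87  82  87  95  96  90  87  91 100 109 108 110 112 115 114 110 105 107]
top0 0.0135 phase deg 28.7 [np.float64(7.1), np.float64(0.2), np.float64(2.3), np.float64(1.1), np.float64(3.2), np.float64(2.2), np.float64(1.6), np.float64(0.8), np.float64(0.2)]
[114 115 116 113 104  97 102 107 106 104  92  82  79  76  84  95 100  95
  85  77  85  97  98  90  84  88  99 110 113 112 114 115 113 110 104 107]
top0 0.015 phase deg 29.0 [np.float64(7.2), np.float64(0.6), np.float64(2.0), np.float64(0.4), np.float64(3.3), np.float64(1.7), np.float64(1.8), np.float64(1.4), np.float64(0.2)]
[113 115 116 113 106 101 109 113 110 102  90  84  86  81  84  93  98  91
  79  74  86  99 100  89  82  87  98 108 111 112 116 114 111 107 105 110]
[[  44   43   42   52   57   55   56   53   49   47   50   43   46   47
    45   45   46]
 [  41   51   50   49   52 
[... 5119 characters left out ...]
 43  99  98  96  98 105 101 103  99  99 100  92  93   0   2]
 [  2  39  45  93  92  94  95  98  94 100  97  94  94  91  90   2   0]
 [  0  44  44  89  89  86  96  99  95  97  97  94  96  96  86   0   2]
 [ 40  43  72  83  85  83  94  96  95  92  91  93  98  91  82  41  42]
 [ 44  71  69  81  83  83  91  93  91  88  84  89  91  87  78  71  42]
 [ 69  73  73  78  78  78  85  87  87  87  84  88  87  85  74  69  45]
 [ 68  70  72  74  73  79  82  85  81  80  81  83  83  78  73  70  43]
 [ 67  70  72  70  72  71  81  81  76  74  76  79  78  69  68  71  45]
 [ 67  72  70  71  72  69  76  81  75  74  75  75  75  70  70  70  52]
 [ 52  69  71  69  71  69  74  76  70  69  69  72  70  69  72  68 846]]
```

View pics/sh.png

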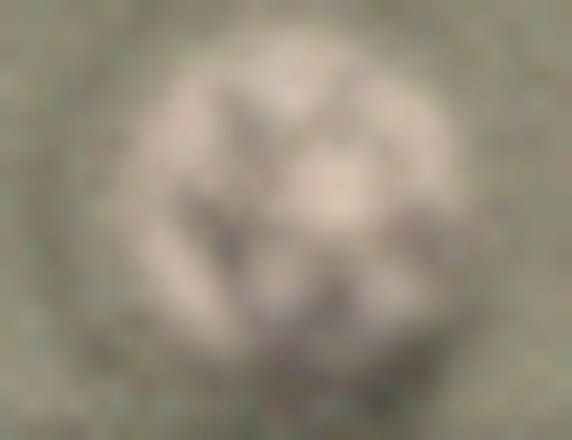

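View pics/sh2.png

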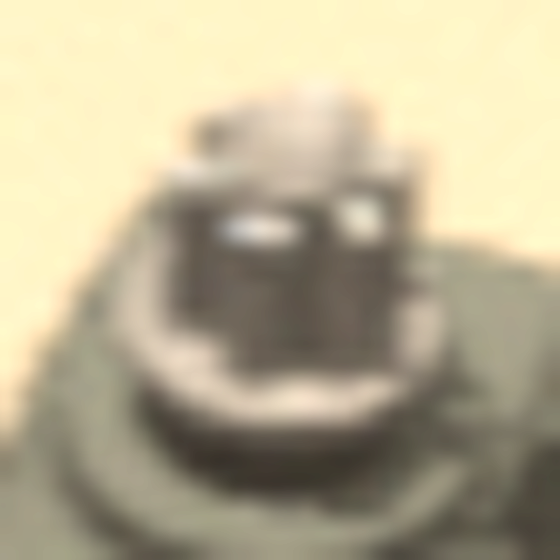

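```bash
python3 - <<'E'
from h import *
for n,c0 in(('top0',(.5008,-.1888)),('top1',(.5008,-.1888)),('scene0',(.4968,-.1850)),('scene4',(.4968,-.185))):
    P=pts(load(n+'.npz')).reshape(-1,3)
    q=P[np.linalg.norm(P[:,:2]-c0,axis=1)<.024]
    sh=q[(q[:,2]>.066)&(q[:,2]<.112)]
    c,r=cv2.minEnclosingCircle(sh[:,:2].astype(np.float32)); print(n,'shoulder enc',np.round(c,4),round(r,4),len(sh))
    for c in(np.array(c),np.array(c0)):
        dd=q[:,:2]-c;rr=np.hypot(*dd.T);a=np.arctan2(dd[:,1],dd[:,0])
        for lo in(.0120,.013):
            m=(rr>lo)&(rr<.0165)&(q[:,2]>.066)&(q[:,2]<.105);h=np.where(q[m,2]>.083,1.,0)
            # least squares on cos6/sin6 with low harmonics removed
            A=np.c_[np.ones(m.sum()),np.cos(a[m]),np.sin(a[m]),np.cos(6*a[m]),np.sin(6*a[m])];s=np.linalg.lstsq(A,h,rcond=None)[0]
            print('  phase',round(np.degrees(np.arctan2(s[4],s[3]))/6%60,1),'amp',round(np.hypot(s[3],s[4]),2),m.sum())
E
```

```text
top0 shoulder enc [ 0.5013 -0.189 ] 0.0215 190
  phase 32.1 amp 0.49 53
  phase 31.8 amp 0.48 44
  phase 32.7 amp 0.49 54
  phase 31.9 amp 0.48 46
top1 shoulder enc [ 0.5014 -0.189 ] 0.0217 190
  phase 32.1 amp 0.5 50
  phase 31.5 amp 0.48 44
  phase 31.8 amp 0.48 53
  phase 31.6 amp 0.46 48
scene0 shoulder enc [ 0.4968 -0.1851] 0.0218 220
  phase 30.2 amp 0.28 75
  phase 29.8 amp 0.22 62
  phase 30.7 amp 0.27 74
  phase 29.8 amp 0.21 61
scene4 shoulder enc [ 0.4968 -0.1843] 0.0219 219
  phase 34.5 amp 0.2 80
  phase 35.0 amp 0.18 64
  phase 35.3 amp 0.24 79
  phase 33.8 amp 0.22 65
```

Tooth phase comes out at about 32° mod 60 (top depth 32, scene 30–35), so the yoke should mesh with its ear line at about 122°. I'll come down about 10° off and rock into it. Moving over the shaft.

Call:
carry_out([
  [[0,0,0,0.5,0.08,0,-1],[0,0,0,0.8,0.13,0,-1],[0,0,0,0.9,0.15,0,-1],[0,0,0,0.9,0.15,0,-1],[0,0,0,0.8,0.13,0,-1],[0,0,0,0.5,0.08,0,-1],[0,0,-0.9,0.2,0.03,0,-1],[0,0,-0.9,0,0,0,-1]],
])

```text
time: 5.15
tool_pos: [0.4966, -0.1821, 0.1875]
tool_rot: [0.001, 0.827, -0.562, -0.004]
contact_force: [0.0, 0.7, -3.3]
gripper_width: 0.53
```

Call:
carry_out([
  [[0,0,0,0,0,0,-1],[0,0,0,0,0,0,-1]],
])

```text
time: 5.32
tool_pos: [0.497, -0.1801, 0.1884]
tool_rot: [0.0, 0.826, -0.563, -0.003]
contact_force: [1.0, 0.3, -3.0]
gripper_width: 0.531
```

```bash
python3 - <<'E'
from h import *
to([.498,-.187,.185],112)
print(state()['joint_pos'].round(2))
d=grab_frame('scene'); np.savez('scene5.npz',**d)
P=pts(d); b=state()['tool_pos'][2]-.0442
o=state()['tool_pos'][:2]
print(cyl(P,o,b+.006,b+.038,.0235,.03))
print('shoulder side',cyl(P,np.array([.4985,-.188]),.058,.067,.0215,.026))
q=P.reshape(-1,3);k=q[(np.linalg.norm(q[:,:2]-[.497,-.185],axis=1)<.026)&(q[:,2]>.066)&(q[:,2]<.11)];print('enc',cv2.minEnclosingCircle(k[:,:2].astype(np.float32)))
x=cv2.resize(d['frame'][60:220,250:390],None,fx=3.7,fy=3.7,interpolation=2)[:600];save('c5.png',cv2.convertScaleAbs(x,alpha=2.,beta=15))
E
```

```text
t 5.32 tcp [ 0.497  -0.1801  0.1884] yaw 111.46 tilt [-0.0057  0.0033 -1.    ] F [ 1.   0.3 -3. ] M [-0.01  0.03  0.04] w 0.531
shift units total [0.17 0.04 0.08] rows>= 0.1951048338019444
tool z turn units -0.11
level turn units [ 0.047  0.059 -0.   ]
[-0.49 -0.14  1.88  0.    1.42  0.71]
(array([ 0.4966, -0.1795]), 193, np.float64(0.0007), array([ 0.4729, -0.1853]), array([ 0.5179, -0.1523]))
shoulder side (array([ 0.4981, -0.1888]), 19, np.float64(0.0007), array([ 0.4777, -0.1829]), array([ 0.5153, -0.1648]))
enc ((0.4966053068637848, -0.18430760502815247), 0.021932069212198257)
```

View pics/c5.png

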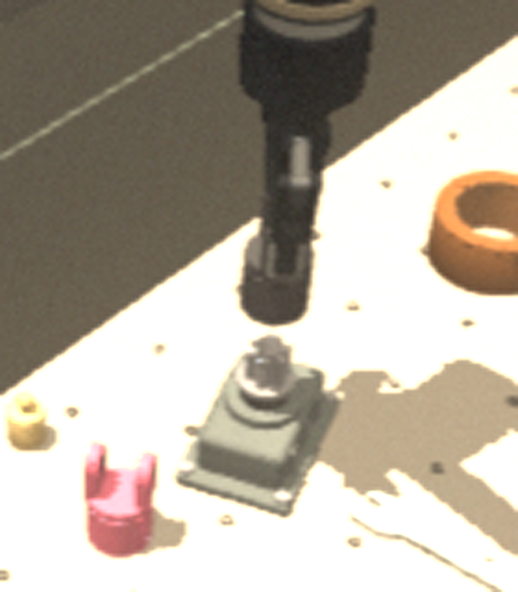

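Call:
carry_out([
  [[0.05,0.06,-0.1,0.17,0.04,0.2,-1],[0,0,0,0,0,0.4,-1],[0,0,0,0,0,0.3,-1],[0,0,0,0,0,0,-1],[0,0,0,0,0,0,-1]],
])

```text
time: 5.78
tool_pos: [0.4987, -0.1871, 0.1538]
tool_rot: [-0.0, 0.829, -0.559, 0.001]
contact_force: [-1.0, -0.7, -3.9]
gripper_width: 0.53
```

```bash
python3 - <<'E'
from h import *
to([.4983,-.187,.138],112)
d=grab_frame('scene'); np.savez('scene6.npz',**d)
x=cv2.resize(d['frame'][110:210,270:370],None,fx=6,fy=6,interpolation=2)[:600];save('c6.png',cv2.convertScaleAbs(x,alpha=2.,beta=15))
E
```

```text
t 5.78 tcp [ 0.4987 -0.1871  0.1538] yaw 112.09 tilt [ 0.0021 -0.0011 -1.    ] F [-1.  -0.7 -3.9] M [-0.04 -0.01  0.06] w 0.53
shift units total [-0.01  0.01  0.4 ] rows>= 0.3953237072932501
tool z turn units 0.02
level turn units [-0.018 -0.02   0.   ]
```

View pics/c6.png

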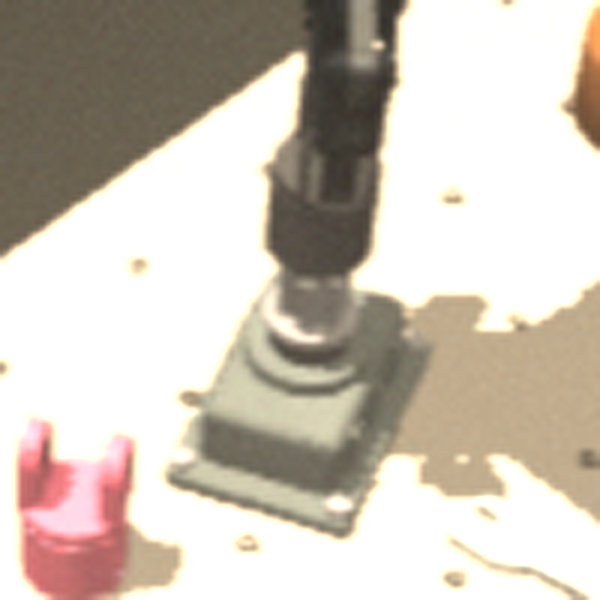

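Sideways the yoke's axis lines up with the shaft in the picture: yoke bottom mid at crop x≈319, shoulder ≈312, and the axis slope explains the 7 px. Descending gently.

Call:
carry_out([
  [[0,0,0,0,0,0.1,-1],[0,0,0,0,0,0.1,-1],[0,0,0,0,0,0.08,-1],[0,0,0,0,0,0,-1]],
])

```text
time: 6.17
tool_pos: [0.4993, -0.1875, 0.1436]
tool_rot: [-0.0, 0.829, -0.559, 0.002]
contact_force: [-0.2, 0.1, -3.5]
gripper_width: 0.529
```

```bash
python3 -c "
from h import *
to([.4983,-.187,.138],112)"
```

```text
t 6.17 tcp [ 0.4993 -0.1875  0.1436] yaw 112.09 tilt [ 0.004  -0.0021 -1.    ] F [-0.2  0.1 -3.5] M [0.03 0.06 0.01] w 0.529
shift units total [-0.02  0.02  0.14] rows>= 0.14334515469498924
tool z turn units 0.02
level turn units [-0.034 -0.039  0.   ]
```

Call:
carry_out([
  [[0,0,0,0,0,0.05,-1],[0,0,0,0,0,0.04,-1],[0,0,0,0,0,0,-1]],
])

```text
time: 6.42
tool_pos: [0.4995, -0.1877, 0.1404]
tool_rot: [-0.0, 0.829, -0.559, 0.003]
contact_force: [0.9, 1.2, -3.2]
gripper_width: 0.53
```

```bash
python3 -c "
from h import *
to([.4983,-.187,.138],112)"
```

```text
t 6.42 tcp [ 0.4995 -0.1877  0.1404] yaw 112.09 tilt [ 0.0045 -0.0023 -1.    ] F [ 0.9  1.2 -3.2] M [0.01 0.08 0.03] w 0.53
shift units total [-0.03  0.02  0.06] rows>= 0.0703856545603242
tool z turn units 0.02
level turn units [-0.038 -0.044  0.   ]
```

Call:
carry_out([
  [[-0.04,-0.04,0,-0.03,0.02,0.04,-1],[0,0,0,0,0,0.03,-1],[0,0,0,0,0,0,-1]],
])

```text
time: 6.67
tool_pos: [0.4986, -0.187, 0.1381]
tool_rot: [0.0, 0.829, -0.559, 0.0]
contact_force: [-0.8, -0.2, -1.5]
gripper_width: 0.533
```

```bash
python3 -c "
from h import *
to([.4983,-.187,.138],112)"
```

```text
t 6.67 tcp [ 0.4986 -0.187   0.1381] yaw 112.09 tilt [ 5.e-04 -6.e-04 -1.e+00] F [-0.8 -0.2 -1.5] M [ 0.11  0.12 -0.  ] w 0.533
shift units total [-0.    0.01  0.  ] rows>= 0.0076233441820839866
tool z turn units 0.02
level turn units [-0.002 -0.009  0.   ]
```

Call:
carry_out([
  [[0,0,0,0,0,0.04,-1],[0,0,0,0,0,0,-1]],
])

```text
time: 6.83
tool_pos: [0.4987, -0.187, 0.1372]
tool_rot: [0.0, 0.829, -0.559, 0.0]
contact_force: [-2.6, 0.8, 2.6]
gripper_width: 0.529
```

```bash
python3 -c "
from h import *
to([.4983,-.187,.138],112)"
```

```text
t 6.83 tcp [ 0.4987 -0.187   0.1372] yaw 112.09 tilt [ 7.e-04 -6.e-04 -1.e+00] F [-2.6  0.8  2.6] M [0.33 0.51 0.01] w 0.529
shift units total [-0.    0.01 -0.02] rows>= 0.022685164462926607
tool z turn units 0.02
level turn units [-0.005 -0.01   0.   ]
```

Contact on the tooth ends at TCP z≈0.138, as expected for the unmeshed yoke. Rocking round under about 6 N.

Call:
carry_out([
  [[0,0,-0.5,0,0.015,0.02,-1],[0,0,-0.5,0,0,0,-1],[0,0,-0.5,0,0,0,-1],[0,0,0,0,0,0,-1]],
])

```text
time: 7.17
tool_pos: [0.4984, -0.1874, 0.136]
tool_rot: [0.0, 0.864, -0.503, 0.001]
contact_force: [-0.3, -0.3, -4.3]
gripper_width: 0.525
```

```bash
python3 -c "
from h import *
to([.4983,-.187,.138],122)"
```

```text
t 7.17 tcp [ 0.4984 -0.1874  0.136 ] yaw 119.64 tilt [ 0.0018 -0.0015 -1.    ] F [-0.3 -0.3 -4.3] M [-0.03  0.04  0.04] w 0.525
shift units total [-0.01 -0.   -0.05] rows>= 0.05134702579287511
tool z turn units -0.47
level turn units [-0.009 -0.024  0.   ]
```

Call:
carry_out([
  [[0,0,-0.4,0,0,0.02,-1],[0,0,0,0,0,0,-1]],
])

```text
time: 7.33
tool_pos: [0.4975, -0.1871, 0.1339]
tool_rot: [0.0, 0.873, -0.488, -0.0]
contact_force: [-0.3, -0.7, -3.1]
gripper_width: 0.535
```

```bash
python3 -c "
from h import *
to([.4983,-.187,.138],122)"
```

```text
t 7.33 tcp [ 0.4975 -0.1871  0.1339] yaw 121.56 tilt [-5.e-04 -5.e-04 -1.e+00] F [-0.3 -0.7 -3.1] M [0.03 0.   0.01] w 0.535
shift units total [ 0.01 -0.02 -0.1 ] rows>= 0.1031772703487832
tool z turn units -0.09
level turn units [ 0.008 -0.002  0.   ]
```

The force dropped to the yoke's own weight and z went below the tooth ends, so the teeth have meshed at about 121°. Going down with force checks.

Call:
carry_out([
  [[0,0,0,0,-0.01,0.05,-1],[0,0,0,0,0,0.05,-1],[0,0,0,0,0,0,-1]],
])

```text
time: 7.58
tool_pos: [0.4979, -0.1868, 0.1299]
tool_rot: [0.0, 0.873, -0.488, -0.0]
contact_force: [-0.0, -1.2, -3.7]
gripper_width: 0.532
```

```bash
python3 -c "
from h import *
to([.498,-.187,.1142],122)"
```

```text
t 7.58 tcp [ 0.4979 -0.1868  0.1299] yaw 121.54 tilt [-5.e-04 -3.e-04 -1.e+00] F [-0.  -1.2 -3.7] M [-0.04 -0.   -0.02] w 0.532
shift units total [0.   0.   0.39] rows>= 0.3916672664840576
tool z turn units -0.09
level turn units [ 0.007  0.    -0.   ]
```

Call:
carry_out([
  [[0,0,0,0,0,0.06,-1],[0,0,0,0,0,0.06,-1],[0,0,0,0,0,0,-1]],
])

```text
time: 7.83
tool_pos: [0.498, -0.1868, 0.1252]
tool_rot: [0.0, 0.873, -0.488, -0.0]
contact_force: [0.1, -0.3, -4.2]
gripper_width: 0.531
```

```bash
python3 -c "
from h import *
to([.498,-.187,.1142],122)"
```

```text
t 7.83 tcp [ 0.498  -0.1868  0.1252] yaw 121.58 tilt [-4.e-04 -3.e-04 -1.e+00] F [ 0.1 -0.3 -4.2] M [-0.08 -0.01  0.02] w 0.531
shift units total [0.   0.   0.27] rows>= 0.27495581915987266
tool z turn units -0.08
level turn units [ 0.006 -0.     0.   ]
```

Call:
carry_out([
  [[0,0,0,0,0,0.08,-1],[0,0,0,0,0,0.08,-1],[0,0,0,0,0,0.06,-1],[0,0,0,0,0,0,-1]],
])

```text
time: 8.17
tool_pos: [0.498, -0.1869, 0.1164]
tool_rot: [0.0, 0.873, -0.488, -0.0]
contact_force: [0.9, -0.3, -4.6]
gripper_width: 0.529
```

```bash
python3 -c "
from h import *
to([.498,-.187,.1142],122)"
```

```text
t 8.17 tcp [ 0.498  -0.1869  0.1164] yaw 121.59 tilt [-3.e-04 -4.e-04 -1.e+00] F [ 0.9 -0.3 -4.6] M [-0.08 -0.08 -0.01] w 0.529
shift units total [0.   0.   0.05] rows>= 0.054504659669006465
tool z turn units -0.08
level turn units [ 0.005 -0.002  0.   ]
```

Call:
carry_out([
  [[0,0,0,0,0,0.04,-1],[0,0,0,0,0,0.03,-1],[0,0,0,0,0,0,-1]],
])

```text
time: 8.42
tool_pos: [0.4983, -0.187, 0.1143]
tool_rot: [0.0, 0.873, -0.488, 0.0]
contact_force: [-0.2, -0.2, -4.1]
gripper_width: 0.531
```

```bash
python3 -c "
from h import *
to([.498,-.187,.1142],122)"
```

```text
t 8.42 tcp [ 0.4983 -0.187   0.1143] yaw 121.59 tilt [ 3.e-04 -7.e-04 -1.e+00] F [-0.2 -0.2 -4.1] M [-0.    0.04 -0.01] w 0.531
shift units total [-0.    0.01  0.  ] rows>= 0.007775215699940348
tool z turn units -0.08
level turn units [ 0.001 -0.008  0.   ]
```

Call:
carry_out([
  [[0,0,0,0,0,0.03,-1],[0,0,0,0,0,0,-1]],
])

```text
time: 8.58
tool_pos: [0.4984, -0.1871, 0.114]
tool_rot: [0.0, 0.873, -0.488, 0.0]
contact_force: [-2.7, 0.8, 2.5]
gripper_width: 0.531
```

Call:
carry_out([
  [[0,0,0,0,0,0.02,-1],[0,0,0,0,0,0,-1]],
])

```text
time: 8.75
tool_pos: [0.4984, -0.1871, 0.1131]
tool_rot: [0.0, 0.873, -0.488, 0.0]
contact_force: [-3.2, 1.3, 3.5]
gripper_width: 0.531
```

Call:
carry_out([
  [[0,0,0,0,0,0.02,-1],[0,0,0,0,0,0,-1]],
])

```text
time: 8.92
tool_pos: [0.4984, -0.1871, 0.112]
tool_rot: [0.0, 0.873, -0.488, 0.001]
contact_force: [-4.0, 0.7, 4.8]
gripper_width: 0.531
```

Seated: contact at TCP z≈0.114 is the height for fully home (62 mm above the shoulder), with a push of about 8 N on the spring. Now turning about 30° to the housing direction.

Call:
carry_out([
  [[0,0,0.3,-0.006,0.01,-0.01,-1],[0,0,0.5,0,0,0,-1],[0,0,0.5,0,0,0,-1],[0,0,0.5,0,0,0,-1],[0,0,0,0,0,0,-1]],
])

```text
time: 9.33
tool_pos: [0.4982, -0.1873, 0.1124]
tool_rot: [0.0, 0.832, -0.555, 0.001]
contact_force: [-2.1, -0.3, 4.5]
gripper_width: 0.532
```

```bash
python3 -c "
from h import *
to([.498,-.187,.1125],91.3)"
```

```text
t 9.33 tcp [ 0.4982 -0.1873  0.1124] yaw 112.56 tilt [ 0.0014 -0.0016 -1.    ] F [-2.1 -0.3  4.5] M [0.03 0.47 0.1 ] w 0.532
shift units total [-0.01  0.   -0.  ] rows>= 0.01013527265311581
tool z turn units 4.25
level turn units [-0.008 -0.023  0.   ]
```

Call:
carry_out([
  [[0,0,0.5,0,0,0,-1],[0,0,0.5,0,0,0,-1],[0,0,0.5,0,0,0,-1],[0,0,0.5,0,0,0,-1],[0,0,0,0,0,0,-1]],
])

```text
time: 9.75
tool_pos: [0.4982, -0.1872, 0.1124]
tool_rot: [-0.0, 0.781, -0.625, 0.001]
contact_force: [-2.3, 0.0, 4.4]
gripper_width: 0.528
```

```bash
python3 -c "
from h import *
to([.498,-.187,.1125],91.3)"
```

```text
t 9.75 tcp [ 0.4982 -0.1872  0.1124] yaw 102.62 tilt [ 0.0014 -0.0011 -1.    ] F [-2.3  0.   4.4] M [0.18 0.37 0.07] w 0.528
shift units total [-0.  0. -0.] rows>= 0.00765041200254184
tool z turn units 2.26
level turn units [-0.013 -0.016  0.   ]
```

Call:
carry_out([
  [[0,0,0.5,0,0,0,-1],[0,0,0.5,0,0,0,-1],[0,0,0.5,0,0,0,-1],[0,0,0.4,0,0,0,-1],[0,0,0,0,0,0,-1],[0,0,0,0,0,0,-1]],
])

```text
time: 10.25
tool_pos: [0.4982, -0.187, 0.1122]
tool_rot: [-0.0, 0.727, -0.687, 0.001]
contact_force: [-2.3, 1.3, 3.8]
gripper_width: 0.528
```

```bash
python3 -c "
from h import *
to([.498,-.187,.1125],91.3)"
```

```text
t 10.25 tcp [ 0.4982 -0.187   0.1122] yaw 93.2 tilt [ 1.4e-03 -6.0e-04 -1.0e+00] F [-2.3  1.3  3.8] M [0.3  0.24 0.02] w 0.528
shift units total [ 0.    0.01 -0.01] rows>= 0.008413467408432077
tool z turn units 0.38
level turn units [-0.016 -0.008  0.   ]
```

Call:
carry_out([
  [[0,0,0.38,0,0,0,-1],[0,0,0,0,0,0,-1],[0,0,0,0,0,0,-1]],
])

```text
time: 10.5
tool_pos: [0.4982, -0.1869, 0.1122]
tool_rot: [-0.0, 0.715, -0.699, 0.001]
contact_force: [-0.4, 1.0, 3.8]
gripper_width: 0.531
```

```bash
python3 - <<'E'
from h import *
to([.498,-.187,.1135],91.3)
d=grab_frame('scene'); np.savez('scene7.npz',**d)
x=cv2.resize(d['frame'][110:210,270:370],None,fx=6,fy=6,interpolation=2)[:600];save('c7.png',cv2.convertScaleAbs(x,alpha=2.,beta=15))
E
```

```text
t 10.5 tcp [ 0.4982 -0.1869  0.1122] yaw 91.28 tilt [ 1.5e-03 -6.0e-04 -1.0e+00] F [-0.4  1.   3.8] M [0.39 0.11 0.17] w 0.531
shift units total [ 0.    0.01 -0.03] rows>= 0.03283811978375616
tool z turn units -0.0
level turn units [-0.017 -0.007  0.   ]
```

View pics/c7.png

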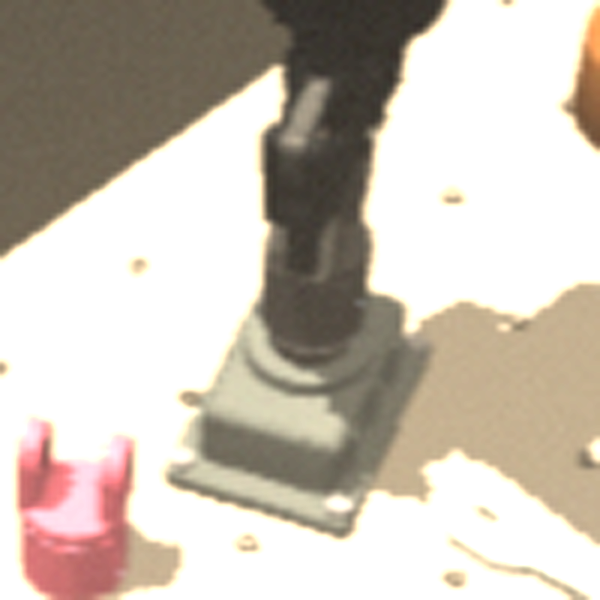

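The yoke sits on the shoulder with the ear line along the housing. Easing the push and releasing.

Call:
carry_out([
  [[0,0,0,0,0,-0.03,-1],[0,0,0,0,0,0,-1],[0,0,0,0,0,0,0.3],[0,0,0,0,0,0,0.6],[0,0,0,0,0,0,1],[0,0,0,0,0,0,1],[0,0,0,0,0,0,1],[0,0,0,0,0,0,1]],
])

```text
time: 11.22
tool_pos: [0.4977, -0.187, 0.1129]
tool_rot: [0.0, 0.714, -0.7, 0.0]
contact_force: [-0.2, 0.3, 0.6]
gripper_width: 1.004
```

Call:
carry_out([
  [[0,0,0,0,0,-0.3,1],[0,0,0,0,0,-0.6,1],[0,0,0,0,0,-0.8,1],[0,0,0,0,0,-0.8,1],[0,0,0,0,-0.8,-0.3,1],[0,0,0,0,0.9,0,1],[0,0,0,0,0.9,0,1],[0,0,0,0,0.9,0,1]],
])

```text
time: 11.88
tool_pos: [0.4216, -0.1886, 0.2254]
tool_rot: [0.0, 0.715, -0.699, -0.0]
contact_force: [-0.5, -1.1, 0.4]
gripper_width: 1.002
```

```bash
python3 - <<'E'
from h import *
to([.498,-.187,.1135],91.3)
print(state()['joint_pos'].round(2))
d=grab_frame('scene'); np.savez('scene8.npz',**d);save('scene8.png',d['frame'])
d=grab_frame('top'); np.savez('top8.npz',**d);save('top8.png',d['frame'])
E
```

```text
t 11.88 tcp [ 0.4216 -0.1886  0.2254] yaw 91.28 tilt [-0.0011  0.     -1.    ] F [-0.5 -1.1  0.4] M [-0.02  0.04  0.01] w 1.002
shift units total [ 0.   -1.91  2.8 ] rows>= 3.387835212934346
tool z turn units -0.0
level turn units [ 0.013  0.001 -0.   ]
[-0.58 -0.35  1.98 -0.    1.51  0.97]
```

View pics/scene8.png

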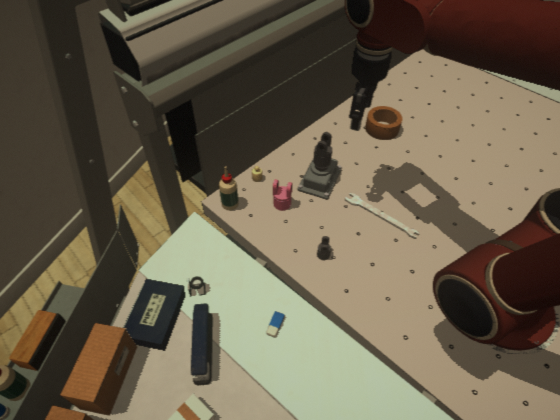

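View pics/top8.png

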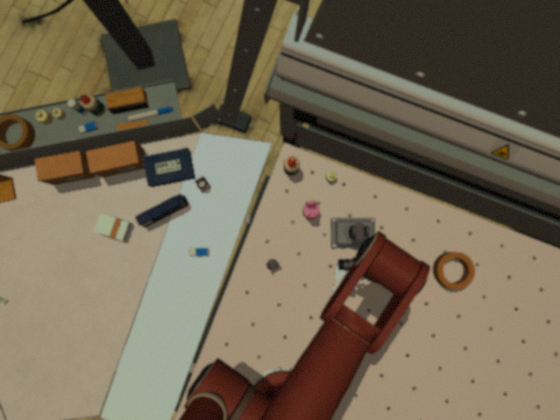

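Call:
carry_out([
  [[0,0,0,-0.6,0,-0.3,1],[0,0,0,-0.9,0,0,1],[0,0,0,-0.9,0,0,1],[0,0,0,-0.9,0,0,1],[0,0,0,-0.9,0,0,1],[0,0,0,-0.9,0,0,1],[0,0,0,-0.6,0,0,1],[0,0,0,0,0,0,1]],
])

```text
time: 12.65
tool_pos: [0.4172, 0.0431, 0.2383]
tool_rot: [-0.001, 0.716, -0.698, 0.001]
contact_force: [0.5, -1.1, 0.3]
gripper_width: 1.0
```

```bash
python3 - <<'E'
from h import *
to()
for n,o in(('scene',np.array([.4968,-.185])),('top',np.array([.5013,-.189]))):
    d=grab_frame(n); np.savez(n+'9.npz',**d)
    P=pts(d);q=P.reshape(-1,3);Y=q[(np.linalg.norm(q[:,:2]-o,axis=1)<.032)]
    e=Y[(Y[:,2]>.138)&(Y[:,2]<.17)]
    a=e[e[:,1]<o[1]];b=e[e[:,1]>o[1]]
    print(n,len(a),len(b),cv2.minAreaRect(e[:,:2].astype(np.float32)*1000));dv=b.mean(0)-a.mean(0)
    print('ear line',np.degrees(np.arctan2(dv[1],dv[0])).round(2),'mid',((a.mean(0)+b.mean(0))/2).round(4),'top z pct',np.percentile(e[:,2],[50,80,95]).round(4))
    body=Y[(Y[:,2]>.074)&(Y[:,2]<.11)];print('body',cyl(P,o,.074,.11,.0235,.032)[:3])
    D=q[(abs(q[:,0]-.498)<.06)&(abs(q[:,1]+.187)<.08)&(q[:,2]>.036)&(q[:,2]<.049)];print('block',cv2.minAreaRect(D[:,:2].astype(np.float32)*1000))
d=np.load('top9.npz');x=cv2.resize(d['frame'][200:265,315:395],None,fx=9,fy=9,interpolation=2);save('c9t.png',cv2.convertScaleAbs(x,alpha=2.,beta=15))
d=np.load('scene9.npz');x=cv2.resize(d['frame'][110:210,270:370],None,fx=6,fy=6,interpolation=2);save('c9.png',cv2.convertScaleAbs(x,alpha=2.3,beta=20))
E
```

```text
t 12.65 tcp [0.4172 0.0431 0.2383] yaw 91.51 tilt [ 2.5e-03  9.0e-04 -1.0e+00] F [ 0.5 -1.1  0.3] M [ 0.02  0.04 -0.02] w 1.0
level turn units [-0.029  0.01   0.   ]
scene 0 12 ((504.7483825683594, -162.77685546875), (8.356050491333008, 4.715970516204834), 3.4403185844421387)
ear line nan mid [nan nan nan] top z pct [0.145  0.1465 0.1509]
body (array([ 0.4972, -0.1866]), 39, np.float64(0.0006))
block ((506.31060791015625, -171.63253784179688), (79.82609558105469, 64.63374328613281), 80.94003295898438)
top 42 46 ((499.9808044433594, -188.59481811523438), (25.83461570739746, 47.134952545166016), 5.316326141357422)
ear line 93.12 mid [ 0.5002 -0.1883  0.1506] top z pct [0.1511 0.153  0.1558]
body (array([ 0.5015, -0.1894]), 33, np.float64(0.0003))
block ((500.3745422363281, -189.45578002929688), (67.84088897705078, 102.37519836425781), 1.2830393314361572)<stdin>:8: RuntimeWarning: Mean of empty slice.
  ret = um.true_divide(
<stdin>:9: RuntimeWarning: Mean of empty slice.
```

View pics/c9t.png

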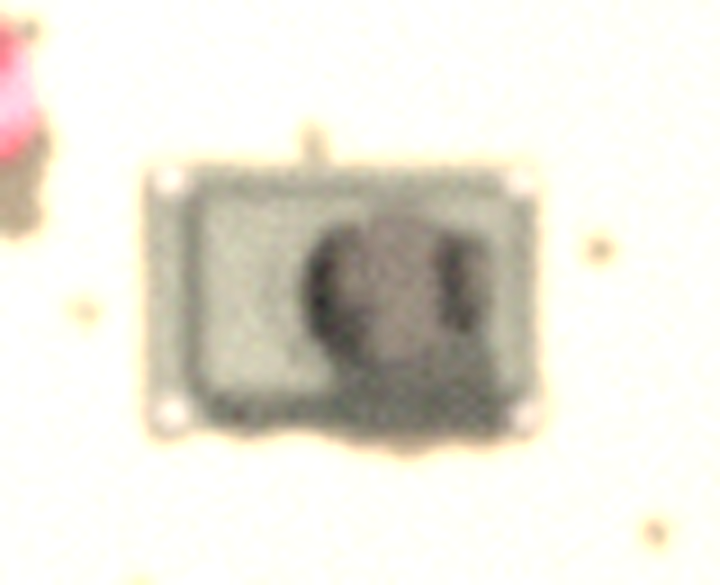

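View pics/c9.png

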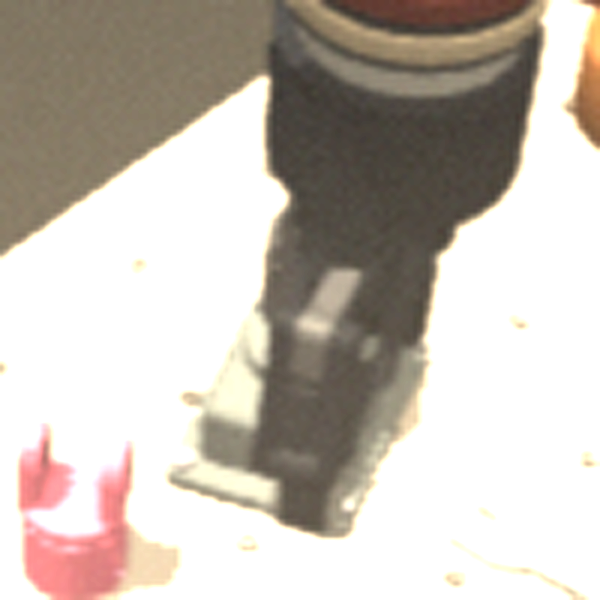

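```bash
python3 - <<'E'
from h import *
def ang(P,o,zlo,rad=.03):
    q=P.reshape(-1,3);Y=q[(np.linalg.norm(q[:,:2]-o,axis=1)<rad)];e=Y[(Y[:,2]>zlo)&(Y[:,2]<zlo+.03)]
    a=e[e[:,1]<o[1]];b=e[e[:,1]>o[1]];dv=b.mean(0)-a.mean(0)
    return len(a),len(b),np.degrees(np.arctan2(dv[1],dv[0])).round(2),cv2.minAreaRect(e[:,:2].astype(np.float32)*1000)[1:],((a.mean(0)+b.mean(0))/2).round(4)
for n,o in(('scene8',(.4968,-.185)),('top9',(.5005,-.1885)),('top8',(.5005,-.1885))):
    P=pts(load(n+'.npz'))
    for z in(.135,.14,.145): print(n,z,ang(P,np.array(o),z))
for n,o in(('scene0',(.4875,.007)),('top0',(.4912,.0031)),('top1',(.4912,.0031))):
    P=pts(load(n+'.npz'))
    for z in(.065,.07,.075): print(n,z,ang(P,np.array(o),z))
P=pts(load('scene8.npz'));print(cyl(P,np.array([.4968,-.185]),.074,.11,.0235,.032)[:3])
d=np.load('scene8.npz');x=cv2.resize(d['frame'][120:200,285:365],None,fx=7,fy=7,interpolation=2);save('c8.png',cv2.convertScaleAbs(x,alpha=2.3,beta=20))
E
```

```text
scene8 0.135 (70, 69, np.float64(92.27), ((24.93012809753418, 48.65641403198242), 2.7711687088012695), array([ 0.4963, -0.1833,  0.1456]))
scene8 0.14 (54, 53, np.float64(91.81), ((24.786378860473633, 48.59803771972656), 3.0145163536071777), array([ 0.4961, -0.1837,  0.1479]))
scene8 0.145 (39, 40, np.float64(91.37), ((22.04327964782715, 48.5883674621582), 3.0544791221618652), array([ 0.4967, -0.1841,  0.1497]))
top9 0.135 (47, 46, np.float64(93.53), ((25.83461570739746, 47.134952545166016), 5.316326141357422), array([ 0.5003, -0.1881,  0.1498]))
top9 0.14 (42, 46, np.float64(93.12), ((25.83461570739746, 47.134952545166016), 5.316326141357422), array([ 0.5002, -0.1883,  0.1506]))
top9 0.145 (40, 40, np.float64(90.67), ((21.01586151123047, 46.9779167175293), 1.0009326934814453), array([ 0.5009, -0.1883,  0.1514]))
top8 0.135 (47, 46, np.float64(91.9), ((25.866554260253906, 47.16133499145508), 5.260839462280273), array([ 0.4998, -0.1882,  0.1498]))
top8 0.14 (42, 46, np.float64(93.1), ((25.811342239379883, 47.16133499145508), 5.260839462280273), array([ 0.5002, -0.1883,  0.1506]))
top8
[... 652 characters left out ...]
([0.4911, 0.0031, 0.0798]))
top0 0.07 (35, 33, np.float64(101.97), ((25.24850845336914, 45.7639045715332), 13.113638877868652), array([0.4913, 0.0031, 0.0803]))
top0 0.075 (32, 28, np.float64(104.4), ((23.381376266479492, 45.63053512573242), 10.048480033874512), array([0.4911, 0.0028, 0.0813]))
top1 0.065 (0, 0, np.float64(nan), ((0.0, 0.0), 0.0), array([nan, nan, nan]))
top1 0.07 (0, 0, np.float64(nan), ((0.0, 0.0), 0.0), array([nan, nan, nan]))
top1 0.075 (0, 0, np.float64(nan), ((0.0, 0.0), 0.0), array([nan, nan, nan]))
(array([ 0.4979, -0.1868]), 180, np.float64(0.0006))<stdin>:4: RuntimeWarning: Mean of empty slice.
  ret = um.true_divide(
<stdin>:5: RuntimeWarning: Mean of empty slice.
```

View pics/c8.png

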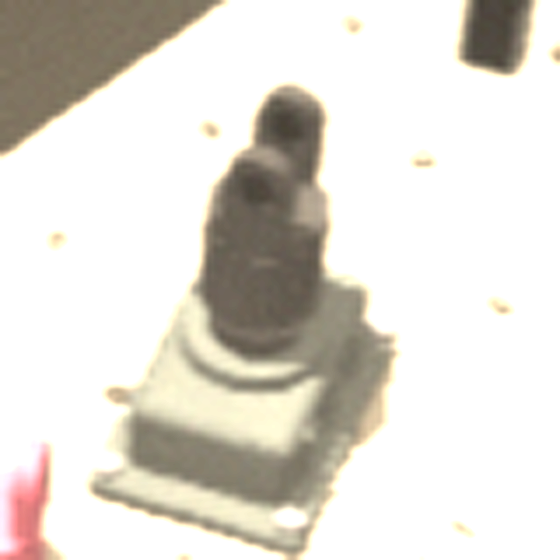

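Checks: the ears stand 69.6–70.3 mm higher than when the yoke was on the table, so it is home on the 70 mm shoulder. The ear line reads about 92° ±1 against the housing's 91.3°. The gripper is clear in free air. Handing in.

```bash
python3 -c "
from h import *
print(ticket.job_done()); to()"
```

```text
the job is handed in; nothing more can be done
None
the job is handed in; nothing more can be done
```

The larger dark yoke is on the drive unit's shaft, fully home and lined up with the housing. The job went in at about 12.7 s of the 64 s allowed.

I gripped it across the ears, set it on the tooth ends, and rocked it round under about 6 N until it meshed at roughly 121°. I then lowered it onto the shoulder, turned it back to 91.3°, released it and backed off.

**Last checks**
- **Seating:** contact with the shoulder came at the expected height (TCP z about 0.114 m). After release the ears stood 69.6–70.3 mm higher than on the table, against 70 mm expected.
- **Direction:** the ear line measured about 92° on average, against about 91.3° for the housing. Individual camera estimates were noisy and ran from 90.7° to 93.5°; box fits ranged from 91° to 95°.
- **Force:** the largest push I read was about 8–9 N, against the 30 N limit. I read it only between moves, not continuously.
- **Surroundings:** nothing else was touched, and the gripper ended open in free air.

**What disagreed**
- **Camera offset:** the two camera views differed by about 5 mm in absolute position. I relied on the offset from yoke to shaft, which agreed to about 1 mm between views.
- **Turning torque:** while turning, the wrist read only 0.02–0.17 N m, less than the 0.2 N m brake would suggest. The seated height is what shows the teeth are meshed.
- **Last scene picture:** the arm blocked the yoke in it, so I used the one taken just before.

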